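Lock the sample carousel drive

TASK

Lock the analyser's carousel drive before it is moved: with a fingertip, push the upright post of the slotted locking disc round until the slot in its rim faces the steel locking bar, then push the bar by its head through the slot until it is fully home, head against the guide. Only push: do not lift the bar out of its guide, and leave the vials, tube rack, bottle, beaker, dish and pipette where they are.

Things in the scene. Friction and masses are not known exactly. Their poses are not given: they have to be found in the camera images.
- unit: The carousel drive: a low white box with grey top, fixed, top face 40 mm above the bench. Origin at bench level on the vertical axis of the locking disc; the box spans x = -85 to +85, y = -95 to +290 mm. The bar lies along its +y axis and is pushed towards its -y. The disc's rim reaches 62 mm from the axis.
- guide (a point): Middle of the outer (+y) end of the bar's guide, on the rail's top (46 mm above the bench), 144 mm from the disc's axis. Two dark steel cheeks, 12 mm thick, 19 mm apart, tops 64 mm above the bench, run from here to 74 mm nearer the disc, open at the top. The bar slides between them on a rail 30 mm wide that reaches from y = 64 to 250 mm of the unit.
- disc (a joint): Angle (rad) of the aluminium locking disc, growing anticlockwise seen from above. 0 (or 6.283, a whole turn) when the slot faces the bar (the unit's +y); at value q the slot lies q anticlockwise from there and the post diametrically opposite the slot. Turns both ways without stops against light friction (0.06 N m) and stays where it is left.
- post (a point): Centre of the top of the disc's post: an upright steel pin 14 mm in diameter standing on the rim opposite the slot, 52 mm from the disc's axis, from 66 to 96 mm above the bench. Pushing it sideways turns the disc.
- slot (a point): Middle of the slot, level with the rim's top (66 mm above the bench), 54 mm from the disc's axis. The disc has a raised rim, 46 to 62 mm from its axis; this one slot, 24 mm wide, goes right through the rim and is open at the top. A hub of 14 mm radius, lower than the rim, stands in the middle.
- bar: Loose T-shaped steel locking bar, about 0.25 kg, lying in the guide. Shank 16 mm wide (x), 16 mm high, 120 mm long (y -60 to +60); head plate at y = 60 to 72, 34 mm wide, 32 mm high. Origin at the underside, midway along the shank. At first the nose is 6 to 36 mm short of the rim. Home: head against the cheeks' ends, origin at y = 84 mm of the unit, nose 24 mm from the disc's axis.
- bar_nose (a point): Tip of the bar's rounded nose, 8 mm above its underside (54 mm above the bench).
- bar_head (a point): Centre of the rear face of the bar's head (the face to push), 62 mm above the bench; the face is 34 mm wide and reaches from 46 to 78 mm above the bench.
- vial1: Small capped vial, 22 mm diameter, 42 mm high, standing on the unit's top on its +x side, beside the guide. Origin under its centre. Not to be moved.
- vial2: Small capped vial, 22 mm diameter, 42 mm high, standing on the unit's top on its -x side, beside the guide. Origin under its centre. Not to be moved.
- rack: White tube rack with six capped tubes, 50 x 150 mm, 81 mm high with its tubes, on the bench on the unit's +x side. Origin under its centre. Not to be moved.
- reagent: Amber bottle, 52 mm diameter, 95 mm high, on the bench on the unit's +x side. Origin under its centre. Not to be moved.
- beaker: Glass beaker, 60 mm across, 70 mm high, on the bench beyond the disc end (-y) of the unit. Origin under its centre. Not to be moved.
- dish: Closed flat dish, 88 mm diameter, 14 mm high, on the bench beyond the disc end (-y) of the unit. Origin under its centre. Not to be moved.
- pipette: Hand pipette lying on the bench along the unit's -x side, 218 mm long along its x axis, 24 mm thick. Origin at its middle, bench level. Not to be moved.
Mind the look-alikes: they are no part of the job. Of the things like the bar, leave any that is blue or green; of the rest the larger one is meant.

How it is judged:
On the way, in this order (a step that is already met when the one before it is completed fails the run):
1. the disc's slot faces the bar ((value of joint disc between -0.12 and 0.12 rad or value of joint disc between 6.1632 and 6.4032 rad)), for 0.2 s.
2. the bar is through the slot and fully home (y of bar_nose in the frame of unit below 0.028 m and x of bar_nose in the frame of unit between -0.005 and 0.005 m and z of bar_nose in the frame of unit between 0.05 and 0.058 m and angle between the y axis of bar and the y axis of unit, either way round below 0.06 rad), for 0.2 s.
At the end, for the whole second after the job is handed in: The bar lies flat and at rest in its guide, its nose through the disc's slot and within 28 mm of the disc's axis (head within 4 mm of the guide), within 5 mm of the guide's centre line and 0.06 rad of its direction, and the disc stands within 0.12 rad of slot facing bar (all of step 2 and (value of joint disc between -0.12 and 0.12 rad or value of joint disc between 6.1632 and 6.4032 rad) and linear speed of bar below 0.01 m/s and angle between bar's own z axis and vertical below 0.06 rad); the robot touches nothing.
It fails at once if the bar is lifted more than 10 mm or tipped up (height (world z) of bar above 0.056 m or angle between bar's own z axis and vertical above 0.2 rad).
It fails at once if a bystander is moved more than 25 mm (distance of any of vial1, vial2, rack, reagent, beaker, dish, pipette from where it was at the start of the episode above 0.025 m).
It fails at once if a bystander is tipped over (angle between any of vial1, vial2, rack, reagent, beaker, dish, pipette's own z axis and vertical above 0.5 rad).
It also fails if it takes over 56 s, if anything falls off the work surface, if the arm or the gripper's body presses on something with over 40 N, if the wrist force passes 120 N, or if a joint passes its speed limit or range.

ROBOT

A 6-joint arm with a two-finger parallel gripper is mounted at the origin on the work surface. World frame = base frame: x ahead of the robot, y to its left, z up, the work surface at z = 0. Lengths are in m, angles in rad, forces in N, time in s.
With the tool pointing down it reaches from about 0.3 to 0.75 m from the base axis. Payload 8.5 kg.
Tool frame: the origin (TCP) lies midway between the tips of the shut fingers; the grasp point (between the pads) lies 19 mm behind it (arm.grasp_offset is the distance from the TCP to the grasp point, in m); z points along the fingers, x is the direction in which the jaws open and shut, and the axes are right-handed (so a half turn about z gives the same grasp; the last joint's range is limited). The gripper opens to 88 mm and grips with 3 to 60 N. Pads are 18 mm wide; open, the fingers measure 123 mm over their backs; the gripper's body (75 mm by 187 mm) begins 45 mm behind the grasp point.
Start: joints at [-1.481, 0.381, 1.297, -0, 1.464, -0.215], TCP at [0.165, -0.525, 0.206] pointing down, gripper open.
Joint ranges: [-3.11, 3.11], [-0.89, 2.33], [0.22, 2.48], [-1.42, 4.56], [0.17, 2.85], [-2.88, 2.88]. Speed limits (rad/s): [2.39, 2.39, 3.14, 3.14, 3.14, 3.14].

INTERFACE

Orientations are given as a rotation vector (axis times angle).
In Python, from cell import arm gives the robot as it stands.
- The arm moves only by the tool apply_moves, never from a script. Its argument "plan" is a list of rows, each a list of 3 entries, a list of its own where there are three numbers: the shift along the tool's x, y, z in cm, then the turn about the tool's z in degrees, then the finger opening in cm, from 0 to 8.81. In form: [[[tx, ty, tz], turn, fingers], ...]. A call has 1 to 12 rows; each row is the pose to reach, as a shift and turn from the pose commanded when the call began, along the tool's axes at that moment; what a row does not reach only later rows make up. A row lasts 1/12 s, in which the tool goes at most 41.7 mm and 7.16 degrees, less where a joint would pass 70% of its speed; a pose out of reach is approached as far as the arm can. A call with a gripper value outside its range is refused whole. The fingers move at their own pace and stop on an object; "squeeze" is the grip in N (left out, the last holds). Time passes only in rows, so rows that repeat a pose let the fingers close. It gives the time, the measured TCP pose, the force and the opening at its end, in the units of the state.
- arm.observe(): the state, without advancing time (a new reading comes with each control period).
- arm.snapshot(name): name is "scene" or "top"; returns a dict with "pixels" (384x512x3 uint8, red, green, blue), "mtx" (3x3 intrinsics, pixels), "dist" ([k1, k2, p1, p2, k3] as OpenCV has them; the pictures are not rectified), "T" (4x4, takes a point from camera to world coordinates). Camera axes: x right, y down, z forward; pixel columns grow to the right and rows downward; lengths in m; the calibration is good to about 2 mm. A picture is of the moment at which its call begins. There is no depth.
- arm.job_done(): hands the job in, once; it reports no verdict.
Trained networks look in the newest picture that a camera, given by its name, has taken for a name from the list of things; names that differ only in an ending like _2 or _b are one class to them, and where a whole thing is asked for, a point or a joint stands for the part that bears it (a point fixed in the world has none). Each returns a list of dicts, best first, with "confidence" (0 to 1); they miss things now and then, are a little off and sometimes report something else, mostly with a low value. They report only what shows in the picture. A call takes as long as a camera call. They do not tell look-alikes from the thing itself.
- arm.boxes_of(camera, thing): "box" ([left, top, right, bottom] in pixels, round what is visible of it).
- arm.spot_point(camera, thing): "at" ([column, row] in pixels: a listed point, or the origin of a listed thing).
The state is a dict: "time": time; "qpos": joint angles; "dq": joint speeds; "effort": joint torques, N m; "tool_pos": TCP position; "eef_rot": TCP orientation; "wrist_force": force on the tool from outside, world axes, zero at the start; "moment": the same for the moment, N m; "opening": finger opening in m.
Only numpy, scipy, OpenCV 4.12 (cv2) and the standard library are available. Lean on these libraries where they do the work, as an engineer would, in place of code of your own. Each camera call takes 0.05 s, during which the arm holds its last target. There are 200 camera calls.

## Working session

There is one attempt and no reset: what is moved stays moved. The work goes in short steps, Python scripts to look and compute and a tool call to move; the robot and the scene stay as the last step left them, time stands still between calls to the robot, and variables do not carry over. Pictures are saved under pics/ and viewed, about 8 in all and at most 12, crops included, and the job is handed in when it is done.

Besides the shell and the picture viewer there is one more tool, called after "Call:" as name(argument=value, ...), one argument or row to a line, values as JSON. apply_moves: Moves the arm, as the interface text tells. Its arguments: {"type":"object","properties":{"plan":{"type":"array"},"squeeze":{"type":"number"}},"required":["plan"]}

```bash
mkdir -p pics; cat > h.py <<'E'
import numpy as np, cv2
from cell import arm
def ray(s,px):
    n=cv2.undistortPoints(np.array([[px]],float),s["mtx"],np.array(s["dist"],float))[0,0]
    d=s["T"][:3,:3]@np.array([n[0],n[1],1]); return s["T"][:3,3],d
def at_z(s,px,z):
    o,d=ray(s,px); return o+d*(z-o[2])/d[2]
def proj(s,p):
    T=np.linalg.inv(s["T"]); r=cv2.Rodrigues(T[:3,:3])[0]
    return cv2.projectPoints(np.array([p],float),r,T[:3,3],s["mtx"],np.array(s["dist"],float))[0][0,0]
def snap(c,name=None):
    s=arm.snapshot(c); s={k:(np.array(v) if k!="dist" else v) for k,v in s.items()}
    if name: cv2.imwrite(f"pics/{name}.png",s["pixels"][:,:,::-1])
    return s
E
python3 - <<'E'
from h import *
np.set_printoptions(precision=3,suppress=True)
Z=dict(guide=.046,post=.096,slot=.066,bar_nose=.054,bar_head=.062,unit=0,bar=.046,vial1=.04,vial2=.04,rack=0,reagent=0,beaker=0,dish=0,pipette=0)
ims=[]
for c in("scene","top"):
    s=snap(c,c+"0"); ims.append(s["pixels"]); print(c,s["T"][:3,3])
    for t,z in Z.items():
        for r in arm.spot_point(c,t)[:3]: print(c,t,round(r["confidence"],2),np.array(r["at"]),at_z(s,r["at"],z))
print(arm.observe())
E
```

```text
scene [ 1.213 -0.078  0.653]
scene guide 0.87 [266.4 202.4] [0.542 0.027 0.046]
scene post 0.85 [212.8 205.6] [ 0.589 -0.101  0.096]
scene post 0.39 [265.5 205.6] [0.608 0.015 0.096]
scene bar_nose 0.79 [241.8 203.9] [ 0.547 -0.033  0.054]
scene bar_nose 0.73 [370.3 200. ] [0.584 0.277 0.054]
scene bar_nose 0.61 [380.  255.4] [0.754 0.233 0.054]
scene bar_head 0.71 [417.9 227.9] [0.7   0.343 0.062]
scene bar_head 0.63 [292.2 197.8] [0.554 0.089 0.062]
scene bar_head 0.54 [345.5 184. ] [0.524 0.233 0.062]
scene unit 0.75 [210.  221.1] [ 0.538 -0.115  0.   ]
scene unit 0.5 [205.9 189.6] [ 0.412 -0.121  0.   ]
scene unit 0.19 [243.1 203.1] [ 0.484 -0.026  0.   ]
scene bar 0.98 [392.9 249.5] [0.737 0.271 0.046]
scene bar 0.89 [264.  206.7] [0.557 0.019 0.046]
scene bar 0.63 [355.5 191.1] [0.537 0.257 0.046]
scene vial1 0.64 [282.2 223.3] [0.613 0.053 0.04 ]
scene vial1 0.51 [273.1 188.8] [0.487 0.054 0.04 ]
scene vial1 0.22 [213.3 268.9] [ 0.721 -0.113  0.04 ]
scene vial2 0.64 [282.2 223.3] [0.613 0.053 0.04 ]
scene vial2 0.51 [273.1 188.8] [0.487 0.054 0.04 ]
scene vial2 0.22 [213.3 268
[... 1476 characters left out ...]
693 -0.112  0.   ]
top rack 0.17 [220.4 183.4] [0.559 0.098 0.   ]
top reagent 0.6 [232.4 132. ] [0.695 0.066 0.   ]
top beaker 0.86 [364.  220.8] [ 0.457 -0.275  0.   ]
top dish 0.76 [359.6 182.3] [ 0.558 -0.266  0.   ]
top pipette 0.59 [280.6 238.8] [ 0.413 -0.057  0.   ]
{'time': 1.5, 'qpos': array([-1.481,  0.381,  1.297,  0.   ,  1.464, -0.215]), 'dq': array([-0.   ,  0.001, -0.001,  0.   ,  0.   ,  0.001]), 'effort': array([ -0.   , -43.78 , -22.473,   0.071,   0.031,  -0.   ]), 'tool_pos': array([ 0.165, -0.525,  0.206]), 'eef_rot': array([-2.533,  1.858, -0.   ]), 'wrist_force': array([-0.442, -0.321, -0.358]), 'moment': array([ 0.019,  0.003, -0.048]), 'opening': 0.0881298286905474}
```

View pics/top0.png

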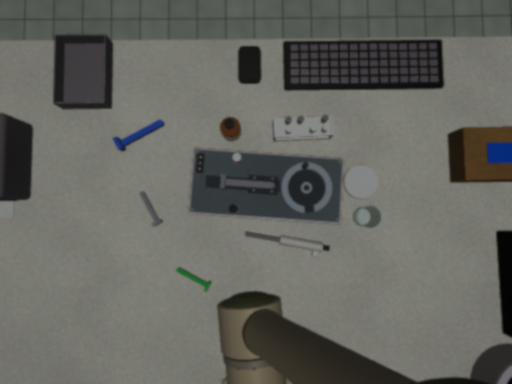

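View pics/scene0.png

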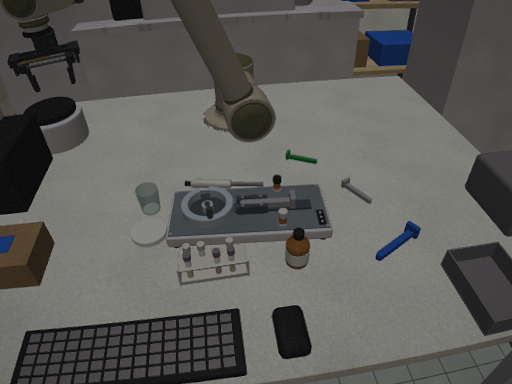

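```bash
python3 - <<'E'
import cv2
i=cv2.imread("pics/top0.png"); 
cv2.imwrite("pics/c1.png",cv2.resize(i[140:230,185:350],None,fx=4.8,fy=4.8,interpolation=cv2.INTER_CUBIC)*1)
i=cv2.imread("pics/scene0.png"); 
cv2.imwrite("pics/c2.png",cv2.convertScaleAbs(cv2.resize(i[165:250,160:385],None,fx=3.5,fy=3.5,interpolation=cv2.INTER_CUBIC),alpha=1.5))
E
```

```text
(no output)
```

View pics/c1.png

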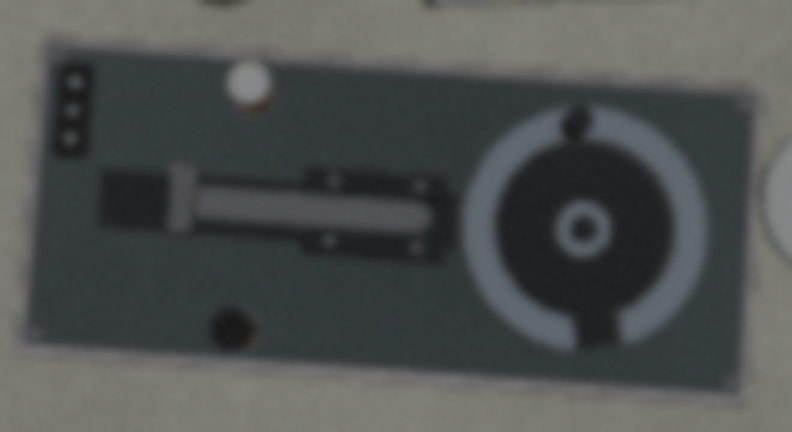

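View pics/c2.png

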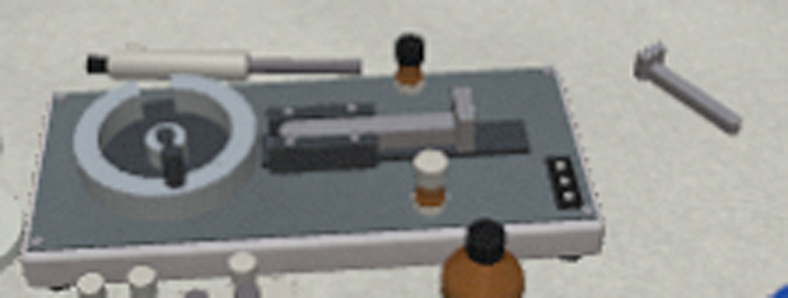

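Candidates for the bar in the top picture: grey in the guide (250,184), small grey loose (150,208), blue (139,135), green (194,278). The grey one in the guide is meant: it is the larger of the two that are neither blue nor green, and the crop confirms this. The slot points away from the robot's far side (toward world −x), with the post at +x, so q ≈ +π/2.

```bash
cat > fit.py <<'E'
from h import *
from scipy.optimize import least_squares
def world(u,p):
    c,s=np.cos(u[2]),np.sin(u[2]); return np.array([u[0]+c*p[0]-s*p[1],u[1]+s*p[0]+c*p[1],p[2]])
def local(u,w):
    c,s=np.cos(u[2]),np.sin(u[2]); d=np.array(w[:2])-u[:2]; return np.array([c*d[0]+s*d[1],-s*d[0]+c*d[1]])
E
python3 - <<'E'
from fit import *
np.set_printoptions(precision=4,suppress=True)
s=snap("top")
f=lambda x,y:np.array([x,y])/4.8+[185,140]-.4
C=[(f(50,45),(.085,.29,.04)),(f(755,95),(.085,-.095,.04)),(f(740,390),(-.085,-.095,.04)),(f(30,340),(-.085,.29,.04)),(f(585,228),(0,0,.066)),([247.3,180.6],(0,.144,.046))]
W=[(at_z(s,p,q[2]),q) for p,q in C]
r=least_squares(lambda u:np.ravel([(world(u,q)-w)[:2] for w,q in W]),[.545,-.115,-.1])
u=r.x; print(u, r.fun.reshape(-1,2)*1000)
np.save("u.npy",u)
for n,p,z in [("slot",f(597,330),.066),("slot_nn",[309.3,208.6],.066),("post",f(577,118),.096),("postnn",[305,161.3],.096),("nose",f(432,217),.054),("nosenn",[271.3,185.3],.054),("headtop",f(180,197),.078),("vial1",f(248,84),.082),("vial2",f(230,328),.082)]:
    l=local(u,at_z(s,p,z)); print(n,l*1000,"ang from +y",np.arctan2(-l[0],l[1]),np.hypot(*l))
sc=snap("scene")
for n,px in [("post",[212.8,205.6-0])]:
    print(local(u,at_z(sc,px,.096)))
px=[160+172/3.5,165+148/3.5]; print("post scene",local(u,at_z(sc,px,.096)))
for b in("top","scene"):
    print([ (r["confidence"],r["box"]) for r in arm.boxes_of(b,"bar")])
E
```

```text
[ 0.5435 -0.118  -0.082 ] [[ 9.0681  5.7547]
 [ 7.6323 -7.5687]
 [-7.4183 -5.7632]
 [-5.6038  9.5611]
 [ 1.893  -0.5053]
 [-5.5713 -1.4787]]
slot [-53.1652  -8.8698] ang from +y 1.7361080715024484 0.05390000879354474
slot_nn [-53.7138  -9.694 ] ang from +y 1.7493486645158354 0.05458151580443409
post [49.5352 11.7466] ang from +y -1.3379599281572796 0.050908970330333814
postnn [56.4435 11.7182] ang from +y -1.3660941145948833 0.057647031470633825
nose [-0.877  77.6787] ang from +y 0.011289462448741641 0.07768362979545866
nosenn [-2.6806 85.734 ] ang from +y 0.03125684726087441 0.08577593602425189
headtop [ -2.0281 205.7091] ang from +y 0.009858599610525967 0.20571905193857276
vial1 [ 56.8532 175.7792] ang from +y -0.31281579019276123 0.18474474543482625
vial2 [-65.7399 175.4852] ang from +y 0.35843553042330034 0.1873947272700269
[0.0438 0.0202]
post scene [0.0487 0.0122]
[(0.75, [112.3, 121.9, 165.1, 152.4]), (0.71, [220.0, 175.2, 272.8, 186.2]), (0.55, [176.5, 265.6, 211.3, 288.2]), (0.5, [143.0, 191.7, 162.2, 226.9])]
[(0.86, [243.9, 190.0, 293.4, 208.1]), (0.76, [339.8, 174.4, 371.6, 200.8]), (0.74, [283.8, 150.6, 315.6, 163.1]), (0.56, [374.5, 224.0, 424.0, 258.6])]
```

```bash
python3 - <<'E'
from fit import *
np.set_printoptions(precision=4,suppress=True)
s=snap("top"); sc=snap("scene")
f=lambda x,y:np.array([x,y])/4.8+[185,140]-.4
g=lambda x,y:np.array([x,y])/3.5+[160,165]-.4
P=[(s,f(50,45),(1,1)),(s,f(755,95),(1,0)),(s,f(740,390),(0,0)),(s,f(30,340),(0,1))]
def res(v):
    u=v[:3];i=v[3];q=v[4];o=[]
    for S,p,(a,b) in P:
        l=local(u,at_z(S,p,.04)); o+=list(l-[.085-i if a else -.085+i, .29-i if b else -.095+i])
    o+=list(2*local(u,at_z(s,f(585,228),.066)))
    o+=[local(u,at_z(s,f(180,197),.078))[0],local(u,at_z(s,f(432,217),.06))[0],local(u,at_z(sc,g(463,90),.078))[0]*.5]
    d=np.array([-np.sin(q),np.cos(q)])
    o+=list(local(u,at_z(s,f(597,330),.066))-.054*d)
    o+=list(local(u,at_z(s,f(577,118),.096))+.052*d)
    o+=list(local(u,at_z(sc,g(172,148),.096))+.052*d)
    return o
r=least_squares(res,[.545,-.115,-.08,0.005,1.75]); u=r.x[:3]; print(r.x,r.fun*1000); np.save("u.npy",r.x)
print("nose",local(u,at_z(s,f(432,217),.054)),"head",local(u,at_z(s,f(180,197),.078)))
d=np.array([-np.sin(r.x[4]),np.cos(r.x[4])]); print("post world",world(u,[*(-.052*d),.096]),"head world",world(u,[0,local(u,at_z(s,f(180,197),.078))[1]+.006,.062]))
print("v1",world(u,[.057,.176,0]),"v2",world(u,[-.066,.175,0]),"target post",world(u,[0,-.052,0]))
print("beaker",local(u,[.46,-.273]),"dish",local(u,[.558,-.267]),"rack",local(u,[.693,-.112]))
E
```

```text
[ 0.5419 -0.1176 -0.0784  0.0074  1.7725] [ 1.4176  0.3194  0.4183 -1.0062  0.8422 -1.0152  1.6205 -1.714  -0.6511
  0.1373  0.3145  0.4811 -6.7059  1.3097  1.8529  0.2326  0.8639 -1.9815
  0.4246]
nose [0.001  0.0774] head [0.0003 0.2054]
post world [ 0.5935 -0.1112  0.096 ] head world [0.5584 0.0932 0.062 ]
v1 [0.6125 0.0534 0.    ] v2 [0.4898 0.062  0.    ] target post [ 0.5378 -0.1695  0.    ]
beaker [-0.0695 -0.1613] dish [ 0.0278 -0.1477] rack [0.1502 0.0174]
```

```bash
cat > go.py <<'E'
from fit import *
from scipy.spatial.transform import Rotation as Ro
u=np.load("u.npy")[:3]; o=arm.observe()
R=Ro.from_rotvec(o["eef_rot"]).as_matrix()
def go(x,y,z,nd):
    "shift in cm along tool axes and turn to bring TCP to unit x,y mm, z mm, tool y at nd deg in the unit"
    d=R.T@(world(u,[x/1e3,y/1e3,z/1e3])-o["tool_pos"])*100
    now=np.degrees(np.arctan2(R[1,1],R[0,1])-u[2]); t=(now-nd+180)%360-180
    print((x,y,z,nd),np.round(d,2),"turn",round(t,1))
def st():
    print("t",o["time"],"unit xy",np.round(local(u,o["tool_pos"])*1e3,1),"z",o["tool_pos"][2],"n",np.degrees(np.arctan2(R[1,1],R[0,1])-u[2]),"F",np.round(o["wrist_force"],1))
E
python3 -c "
from go import *
st();go(72,32,206,-135)"
```

```text
t 1.8 unit xy [-343.8 -435.3] z 0.20644865650796526 n -158.04369426783538 F [ 0.   0.  -0.9]
(72, 32, 206, -135) [-2.779e+01 -5.604e+01  5.000e-02] turn -23.0
```

Call:
apply_moves(
  plan=[
    [[-2,-4,0],-4,0],
    [[-4,-8,0],-8,0],
    [[-6,-12,0],-12,0],
    [[-8,-16,0],-16,0],
    [[-10,-20,0],-20,0],
    [[-12,-24,0],-23,0],
    [[-14,-28,0],-23,0],
    [[-16,-32,0],-23,0],
    [[-18,-36,0],-23,0],
    [[-20,-40,0],-23,0],
    [[-22,-44,0],-23,0],
    [[-24,-48,0],-23,0],
  ],
)

```text
time: 2.8
tool_pos: [0.5258, -0.1753, 0.2066]
eef_rot: [2.853, -1.316, 0.0]
wrist_force: [0.5, -1.5, -0.3]
opening: 0.0106
```

```bash
python3 -c "
from go import *
st();go(72,32,206,-135);go(72,32,76,-135)"
```

```text
t 2.8 unit xy [-11.5 -58.7] z 0.20659535837518198 n -135.03787413670597 F [ 0.5 -1.5 -0.3]
(72, 32, 206, -135) [ -0.52 -12.32   0.06] turn -0.0
(72, 32, 76, -135) [ -0.52 -12.32  13.06] turn -0.0
```

Call:
apply_moves(
  plan=[
    [[-0.4,-4,0],0,0],
    [[-0.4,-8,0],0,0],
    [[-0.4,-8.9,0],0,0],
    [[-0.4,-8.9,0],0,0],
    [[-0.4,-8.9,3],0,0],
    [[-0.4,-8.9,6],0,0],
    [[-0.4,-8.9,8],0,0],
    [[-0.4,-8.9,8],0,0],
    [[-0.4,-8.9,8],0,0],
  ],
)

```text
time: 3.55
tool_pos: [0.5889, -0.1173, 0.1266]
eef_rot: [2.851, -1.318, -0.002]
wrist_force: [0.8, -0.5, 0.6]
opening: 0.0006
```

```bash
python3 -c "
from go import *
st();go(72,32,76,-135)
s=snap('top','t1');sc=snap('scene','s1')
import cv2
a=cv2.resize(s['pixels'][100:240,200:360],None,fx=2.5,fy=2.5,interpolation=2);b=cv2.resize(sc['pixels'][110:250,140:300],None,fx=2.5,fy=2.5,interpolation=2)
cv2.imwrite('pics/m1.png',cv2.convertScaleAbs(np.hstack([a,b])[:,:,::-1],alpha=1.4))
"
```

```text
t 3.55 unit xy [46.8  4. ] z 0.12659142782074584 n -135.12179189661936 F [ 0.8 -0.5  0.6]
(72, 32, 76, -135) [-0.21 -3.77  5.06] turn -0.1
```

View pics/m1.png

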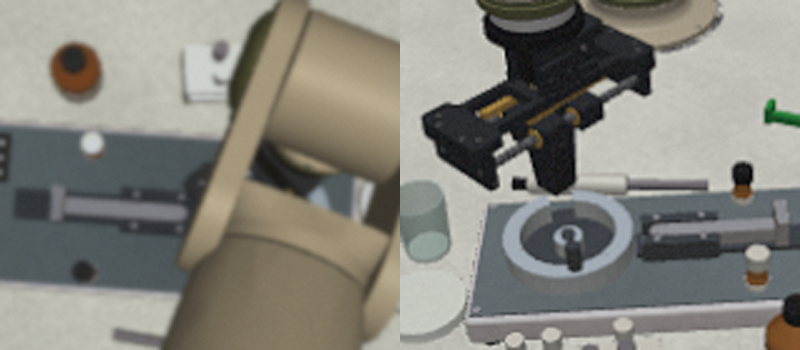

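Call:
apply_moves(
  plan=[
    [[-0.2,-3,0],0,0],
    [[-0.2,-3.8,0],0,0],
    [[-0.2,-3.8,0],0,0],
    [[-0.2,-3.8,0],0,0],
    [[-0.2,-3.8,0],0,0],
  ],
)

```text
time: 4.07
tool_pos: [0.6169, -0.0908, 0.127]
eef_rot: [2.852, -1.316, 0.001]
wrist_force: [0.7, -1.1, -0.4]
opening: 0.0005
```

```bash
python3 -c "
from go import *
st();go(72,32,76,-135)
sc=snap('scene','s2')
print('tip px',proj(sc,o['tool_pos']), 'post px',proj(sc,world(u,[.051,.0104,.096])))
import cv2
b=cv2.resize(sc['pixels'][110:250,140:300],None,fx=4,fy=4,interpolation=2)
cv2.imwrite('pics/m2.png',cv2.convertScaleAbs(b[:,:,::-1],alpha=1.4))
"
```

```text
t 4.0667 unit xy [72.7 32.7] z 0.12699953980579676 n -135.06045451358733 F [ 0.7 -1.1 -0.4]
(72, 32, 76, -135) [-0.01  0.1   5.1 ] turn -0.1
tip px [217.05865398 203.06764257] post px [208.5108283  207.51276304]
```

View pics/m2.png

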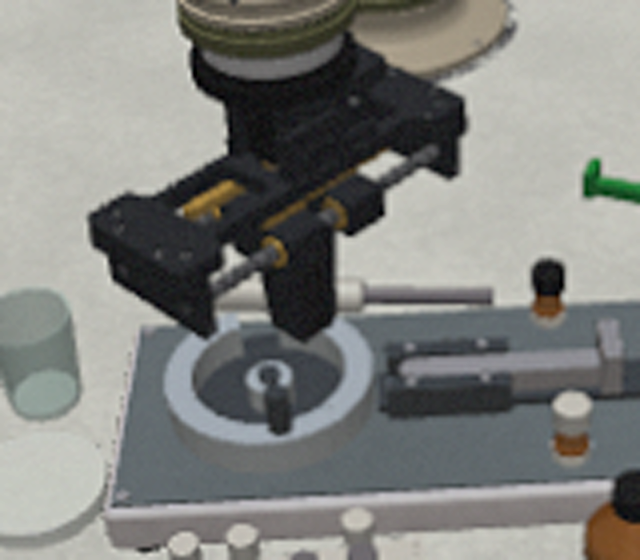

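```bash
python3 -c "
from go import *
sc=snap('scene')
p1=np.array([.5889,-.1173,.1266]);p2=np.array([.6169,-.0908,.127])
print(proj(sc,p1),proj(sc,p2))
for d in ([-.03,0,0],[0,0,.02],[0,0,.03],[-.02,0,0]): print(d,proj(sc,p2+np.array(d)))
# fingertip corners
for a in(-.0175,.0175):
  for b in (-.009,.009): print(a,b,proj(sc,p2+R@np.array([a,b,0])))
st()
"
```

```text
[204.19584853 196.04793893] [217.04049612 203.06657486]
[-0.03, 0, 0] [216.24454689 194.03275848]
[0, 0, 0.02] [216.18773038 195.94984845]
[0, 0, 0.03] [215.75191231 192.30277234]
[-0.02, 0, 0] [216.50430488 196.98703666]
-0.0175 -0.009 [225.84761455 200.71829417]
-0.0175 0.009 [219.99802147 197.15865548]
0.0175 -0.009 [213.97579459 209.19286262]
0.0175 0.009 [208.13091976 205.44157087]
t 4.1167 unit xy [72.6 32.6] z 0.12690740974060588 n -135.07594137524384 F [-0.1  0.8 -0.2]
```

```bash
python3 -c "
from go import *
sc=snap('scene')
b=cv2.resize(sc['pixels'][165:235,175:265],None,fx=8,fy=8,interpolation=2)
b=(255*np.clip(b/110.,0,1)**.6).astype(np.uint8)[:,:,::-1].copy()
cv2.circle(b,(int((217.5-175)*8),int((203.5-165)*8)),3,(0,0,255),-1)
cv2.imwrite('pics/m3.png',b)
"
```

```text
(no output)
```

View pics/m3.png

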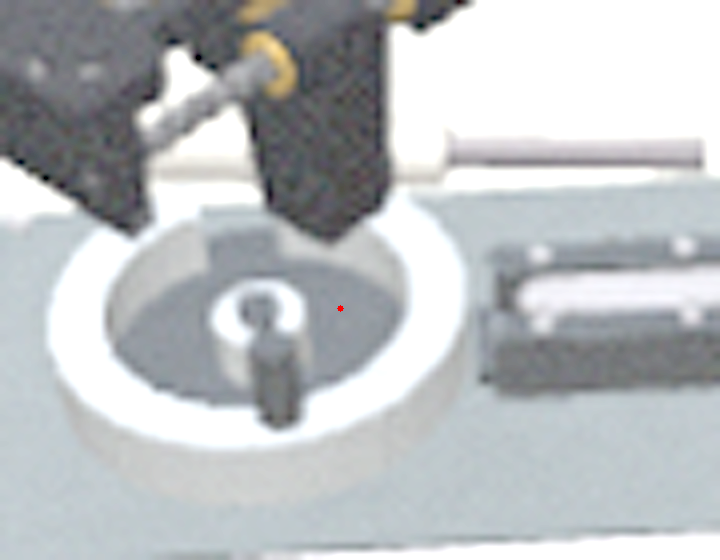

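```bash
python3 -c "
from go import *
sc=snap('scene')
R0=Ro.from_rotvec([-2.533,1.858,0]).as_matrix(); p=np.array([.165,-.525,.2064])
for a in(-.0615,-.044,.044,.0615):
  for b in (-.009,.009):
    q=p+R0@np.array([a,b,0]); print(a,b,proj(sc,q),proj(sc,q+[0,0,.033]),proj(sc,q-[.04,0,0]))
i=cv2.imread('pics/scene0.png')[30:100,0:90]
b=(255*np.clip(cv2.resize(i,None,fx=8,fy=8,interpolation=2)/110.,0,1)**.6).astype(np.uint8)
cv2.imwrite('pics/m4.png',b)
print(np.round(arm.observe()['qpos'],3))
"
```

```text
-0.0615 -0.009 [79.91878184 92.6927719 ] [76.61040003 82.23569195] [83.04701761 87.06672771]
-0.0615 0.009 [79.49120347 90.43335622] [76.22508436 80.07341646] [82.59685353 84.93925771]
-0.044 -0.009 [73.88341938 94.07173597] [70.46309837 83.60299791] [77.18552274 88.38257016]
-0.044 0.009 [73.52924601 91.78734529] [70.15432489 81.41585468] [76.80472094 86.23199333]
0.044 -0.009 [ 43.10673851 101.26310682] [39.12240261 90.75426308] [47.29216162 95.24668216]
0.044 0.009 [43.13281012 98.84869792] [39.20990979 88.43711609] [47.27092775 92.97563721]
0.0615 -0.009 [ 36.91278177 102.74454861] [32.81711847 92.23168872] [41.27436102 96.66122755]
0.0615 0.009 [ 37.01628032 100.30345308] [32.98524535 89.88774534] [41.32643352 94.36541247]
[-0.335  0.571  1.207 -0.     1.363  0.53 ]
```

View pics/m4.png

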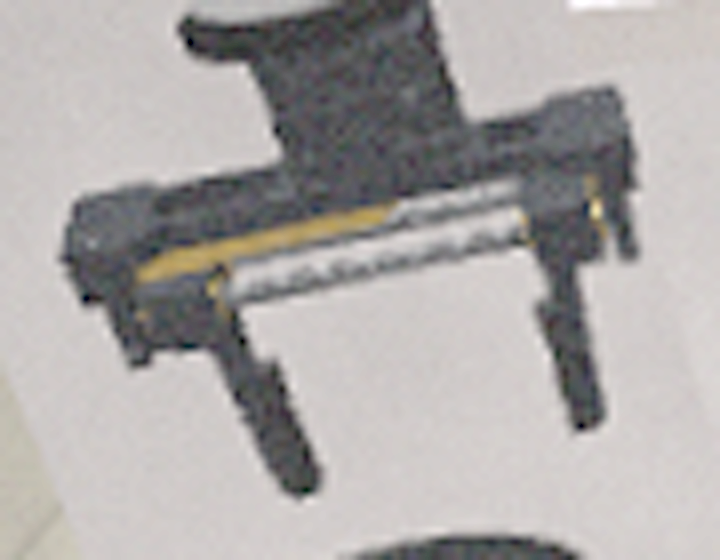

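The picture places the fingertips about 33 mm higher than the reported TCP, at both arm positions. Here the descent is clear, because the tip is outside the rim. I'll go down in stages and check against the image.

Call:
apply_moves(
  plan=[
    [[0,0.1,2],0,0],
    [[0,0.1,4],0,0],
    [[0,0.1,5.5],0,0],
    [[0,0.1,6],0,0],
    [[0,0.1,6],0,0],
    [[0,0.1,6],0,0],
  ],
)

```text
time: 4.77
tool_pos: [0.6168, -0.091, 0.0671]
eef_rot: [-2.852, 1.316, -0.001]
wrist_force: [-0.1, -0.9, -0.5]
opening: 0.0005
```

```bash
python3 -c "
from go import *
sc=snap('scene','s5');st()
b=cv2.resize(sc['pixels'][155:235,165:265],None,fx=7,fy=7,interpolation=2)
b=(255*np.clip(b/110.,0,1)**.6).astype(np.uint8)[:,:,::-1].copy()
for dz,c in ((0,(0,0,255)),(.033,(0,200,0))):
  q=[proj(sc,o['tool_pos']+R@np.array([a,e,0])+[0,0,dz]) for a,e in((-.0175,-.009),(-.0175,.009),(.0175,.009),(.0175,-.009))]
  q=((np.array(q)+.5-[165,155])*7).astype(int); cv2.polylines(b,[q],True,c,1)
cv2.imwrite('pics/m5.png',b)
"
```

```text
t 4.7667 unit xy [72.6 32.4] z 0.06711177641111174 n -135.05624258724814 F [-0.1 -0.9 -0.5]
```

View pics/m5.png

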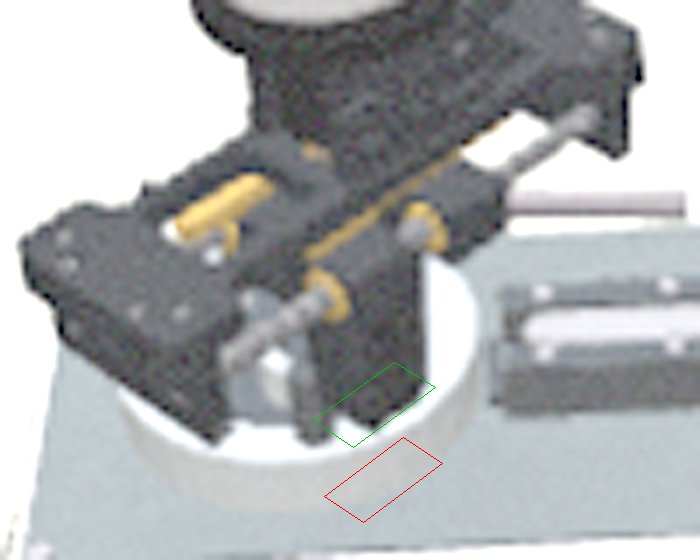

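```bash
python3 -c "
from go import *
sc=snap('scene')
for h in (.064,.08,.097,.11):
  print(h,[np.round(proj(sc,o['tool_pos']+R@np.array([.0935,b,-h])),1) for b in (-.0375,.0375)])
go(72,32,44,-135)
for x,y in ((62,21),(43,2),(37,-10),(30,-23),(20,-34),(11.5,-40.5)): go(x,y,44,-135)
"
```

```text
0.064 [array([195.3, 234.3]), array([171. , 216.8])]
0.08 [array([194.2, 228.5]), array([169.7, 211.1])]
0.097 [array([193. , 222.2]), array([168.2, 204.8])]
0.11 [array([192.1, 217.2]), array([167.1, 199.8])]
(72, 32, 44, -135) [-0.04  0.09  2.36] turn -0.0
(62, 21, 44, -135) [0.04 1.57 2.35] turn -0.0
(43, 2, 44, -135) [0.04 4.26 2.35] turn -0.0
(37, -10, 44, -135) [0.46 5.53 2.35] turn -0.0
(30, -23, 44, -135) [0.89 6.95 2.35] turn -0.0
(20, -34, 44, -135) [0.96 8.43 2.35] turn -0.0
(11.5, -40.5, 44, -135) [0.82 9.49 2.35] turn -0.0
```

Call:
apply_moves(
  plan=[
    [[0,0,1],0,0],
    [[0,0,2],0,0],
    [[0,0,2.3],0,0],
    [[0.2,0.6,2.3],0,0],
    [[0.5,1.2,2.3],0,0],
    [[0.9,1.7,2.3],0,0],
    [[1.2,2.2,2.3],0,0],
    [[1.5,2.7,2.3],0,0],
    [[1.7,3.2,2.3],0,0],
    [[1.7,3.2,2.3],0,0],
  ],
)

```text
time: 5.7
tool_pos: [0.603, -0.126, 0.0438]
eef_rot: [2.851, -1.317, 0.001]
wrist_force: [0.0, -0.7, 0.4]
opening: 0.0005
```

```bash
python3 -c "
from go import *
st()
for c in('scene','top'):
  s=snap(c)
  for t,z in (('post',.096),('slot',.066)):
    for r in arm.spot_point(c,t)[:2]:
      l=local(u,at_z(s,r['at'],z)); print(c,t,round(r['confidence'],2),np.round(l*1e3,1),np.round(np.hypot(*l)*1e3,1),'q',np.arctan2(-l[0],l[1])+(np.pi if t=='post' else 0))
"
```

```text
t 5.7 unit xy [61.6 -3.6] z 0.04384495070864247 n -135.10876351557079 F [ 0.  -0.7  0.4]
scene post 0.67 [ 46.4 -12.2] 48.0 q 1.3143637875108194
scene post 0.23 [47.4 83.6] 96.1 q 2.625321378351279
scene slot 0.58 [-41.6  17.3] 45.1 q 1.1757426784371865
scene slot 0.49 [ 23.4 -14.4] 27.5 q -2.121195511618744
top slot 0.66 [120.7 192.7] 227.4 q -0.5596605128515799
```

Disc turned to q≈1.3, as predicted. I'll continue the push.

Call:
apply_moves(
  plan=[
    [[0.2,0.5,0],0,0],
    [[0.3,1.0,0],0,0],
    [[0.5,1.5,0],0,0],
    [[0.6,2.0,0],0,0],
    [[0.7,2.5,0],0,0],
    [[0.7,3.0,0],0,0],
    [[0.6,3.5,0],0,0],
    [[0.5,4.0,0],0,0],
    [[0.3,4.5,0],0,0],
    [[0.1,5.0,0],0,0],
    [[-0.2,5.4,0],0,0],
    [[-0.2,5.4,0],0,0],
  ],
)

```text
time: 7.0
tool_pos: [0.5595, -0.1579, 0.0434]
eef_rot: [2.852, -1.316, -0.003]
wrist_force: [0.5, -0.4, 0.2]
opening: 0.0004
```

```bash
cat > q.py <<'E'
from go import *
st()
for c in('scene','top'):
  s=snap(c,"q_"+c)
  for t,z in (('post',.096),('slot',.066)):
    for r in arm.spot_point(c,t)[:2]:
      l=local(u,at_z(s,r['at'],z)); print(c,t,round(r['confidence'],2),np.round(l*1e3,1),np.round(np.hypot(*l)*1e3,1),'q',np.arctan2(-l[0],l[1])+(np.pi if t=='post' else 0))
E
python3 q.py
```

```text
t 7.0 unit xy [ 20.7 -38.8] z 0.04337820507283734 n -135.0562303420878 F [ 0.5 -0.4  0.2]
scene post 0.68 [ 14.4 -49.1] 51.2 q 0.2843922414068918
scene slot 0.83 [-3.2 60.2] 60.3 q 0.05278821188879351
top slot 0.7 [-57.6 173.4] 182.7 q 0.320720876040059
top slot 0.59 [-9.7 54.4] 55.3 q 0.17608947685005016
```

Call:
apply_moves(
  plan=[
    [[-0.2,0.3,0],0,0],
    [[-0.4,0.5,0],0,0],
    [[-0.6,0.7,0],0,0],
    [[-0.6,0.7,0],0,0],
    [[-0.6,0.7,0],0,0],
  ],
)

```text
time: 7.72
tool_pos: [0.5512, -0.1579, 0.0435]
eef_rot: [2.852, -1.316, -0.001]
wrist_force: [0.0, -0.4, -0.4]
opening: 0.0007
```

```bash
python3 q.py; python3 -c "
from go import *
i=cv2.imread('pics/q_scene.png'); j=cv2.imread('pics/q_top.png')
g=lambda b:(255*np.clip(cv2.resize(b,None,fx=4.5,fy=4.5,interpolation=2)/110.,0,1)**.6).astype(np.uint8)
cv2.imwrite('pics/m6.png',np.hstack([g(i[165:245,170:255]),g(j[145:225,265:350])]))"
```

```text
t 7.7167 unit xy [ 12.5 -39.5] z 0.043478986204039144 n -135.05314791026194 F [ 0.  -0.4 -0.4]
scene post 0.92 [  3.9 -51.2] 51.4 q 0.07613457720406336
scene slot 0.77 [12.5 55.6] 57.0 q -0.22125455328402815
top slot 0.91 [-2.3 57.3] 57.4 q 0.03983248057069772
```

View pics/m6.png

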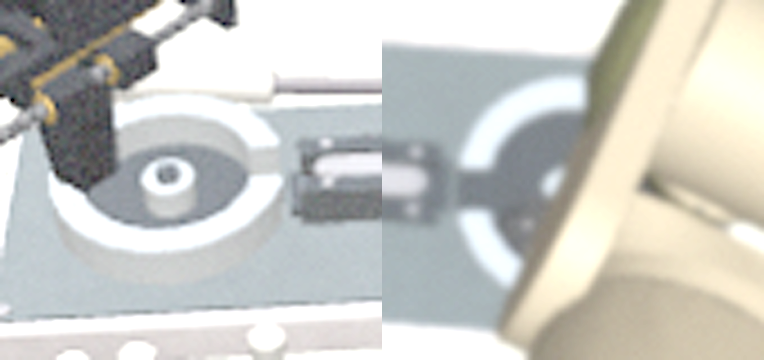

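Call:
apply_moves(
  plan=[
    [[0,-1,0],0,0],
    [[0,-2,0],0,0],
    [[0,-2,-3],0,0],
    [[0,-2,-6],0,0],
    [[0,-2,-9],0,0],
    [[0,-2,-9],0,0],
  ],
)

```text
time: 8.52
tool_pos: [0.5698, -0.1452, 0.1393]
eef_rot: [-2.853, 1.315, -0.016]
wrist_force: [0.4, -0.4, 0.9]
opening: 0.0003
```

```bash
python3 -c "
from go import *
st(); go(0,245,135,-90)"
```

```text
t 8.5167 unit xy [ 30.  -25.3] z 0.13925789144362374 n -134.98916186022672 F [ 0.4 -0.4  0.9]
(0, 245, 135, -90) [-21.23 -16.99   0.3 ] turn -45.0
```

Call:
apply_moves(
  plan=[
    [[-3,-2.4,0],-7,0],
    [[-6,-4.8,0],-14,0],
    [[-9,-7.2,0],-21,0],
    [[-12,-9.6,0],-28,0],
    [[-15,-12,0],-35,0],
    [[-18,-14.4,0],-42,0],
    [[-21,-16.8,0],-45,0],
    [[-21.2,-17,0],-45,0],
    [[-21.2,-17,0],-45,0],
    [[-21.2,-17,0],-45,0],
  ],
)

```text
time: 9.35
tool_pos: [0.5587, 0.1268, 0.1332]
eef_rot: [3.139, -0.124, -0.0]
wrist_force: [0.4, -0.1, 0.1]
opening: 0.0002
```

```bash
python3 q.py; python3 -c "
from go import *
go(0,245,28,-90)
i=cv2.imread('pics/q_scene.png'); j=cv2.imread('pics/q_top.png')
g=lambda b,f:(255*np.clip(cv2.resize(b,None,fx=f,fy=f,interpolation=2)/110.,0,1)**.6).astype(np.uint8)
a=g(i[140:250,190:320],3); b=g(j[155:221,265:350],5)
h=max(a.shape[0],b.shape[0]); P=lambda m:np.pad(m,((0,h-m.shape[0]),(0,0),(0,0)))
cv2.imwrite('pics/m7.png',np.hstack([P(a),P(b)]))"
```

```text
t 9.35 unit xy [ -2.3 245. ] z 0.13317372702208652 n -90.0337520830867 F [ 0.4 -0.1  0.1]
scene post 0.69 [  5.5 -44.8] 45.1 q 0.12273770086508762
scene slot 0.82 [11.3 53.5] 54.6 q -0.20769177613813308
top post 0.76 [  5.7 -51.9] 52.2 q 0.1085566537970899
top slot 0.22 [  4.1 214.5] 214.6 q -0.019221471595565066
(0, 245, 28, -90) [ 0.22 -0.11 10.55] turn -0.1
```

View pics/m7.png

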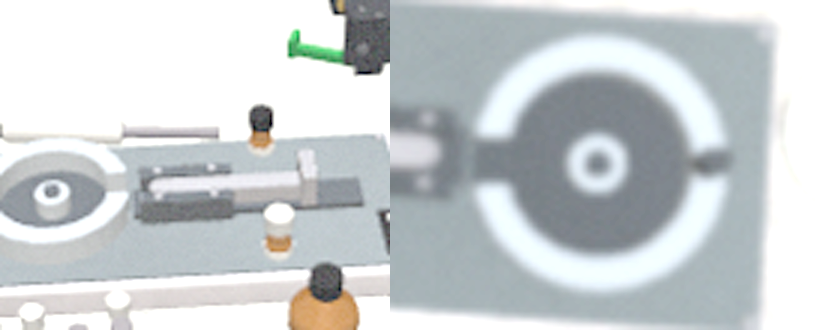

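```bash
python3 - <<'E'
from go import *
s=snap("top")
px=s["pixels"].astype(float).mean(2)
# sample rim brightness round r=54 mm at z=.066, and unwrap
for r in (.050,.054,.058):
    th=np.arange(-.6,.6,.02); v=[]
    for t in th:
        c=proj(s,world(u,[-r*np.sin(t),r*np.cos(t),.066])); v.append(cv2.getRectSubPix(px.astype(np.float32),(1,1),(float(c[0]),float(c[1])))[0,0])
    v=np.array(v); m=(v.max()+v.min())/2; i=np.where(v<m)[0]
    print(r,"dark from",th[i[0]],"to",th[i[-1]],"mid",(th[i[0]]+th[i[-1]])/2, v.min(),v.max())
# disc centre check: rim outer edge radius in directions
for t in np.arange(0.6,5.9,.6):
    rr=np.arange(.050,.075,.0005); v=np.array([cv2.getRectSubPix(px.astype(np.float32),(1,1),tuple(map(float,proj(s,world(u,[-r*np.sin(t),r*np.cos(t),.066])))))[0,0] for r in rr])
    k=np.argmin(np.gradient(v)); print(round(t,1),round(rr[k]*1e3,1),end="; ")
E
```

```text
0.05 dark from -0.1599999999999996 to 0.2800000000000008 mid 0.06000000000000061 35.612762 106.26523
0.054 dark from -0.1599999999999996 to 0.2600000000000008 mid 0.0500000000000006 35.770836 111.28602
0.058 dark from -0.13999999999999957 to 0.24000000000000077 mid 0.0500000000000006 36.180496 108.38092
0.6 63.0; 1.2 62.5; 1.8 63.5; 2.4 61.5; 3.0 62.5; 3.6 62.0; 4.2 62.0; 4.8 63.0; 5.4 61.0;
```

Slot at q ≈ +0.05, inside the tolerance and the bar's clearance. Now I'll descend behind the bar's head.

Call:
apply_moves(
  plan=[
    [[0.2,0,3],0,0],
    [[0.2,0,6],0,0],
    [[0.2,0,8.5],0,0],
    [[0.2,0,9.5],0,0],
    [[0.2,0,10.2],0,0],
    [[0.2,0,10.7],0,0],
    [[0.2,0,10.7],0,0],
  ],
)

```text
time: 10.28
tool_pos: [0.5609, 0.1264, 0.0266]
eef_rot: [-3.139, 0.125, -0.001]
wrist_force: [0.1, -0.4, 0.5]
opening: 0.0003
```

```bash
python3 - <<'E'
from go import *
st(); go(0,221,26,-90); go(0,166,26,-90)
sc=snap("scene","s8")
b=(255*np.clip(cv2.resize(sc["pixels"][150:230,220:330],None,fx=6,fy=6,interpolation=2)/110.,0,1)**.6).astype(np.uint8)[:,:,::-1].copy()
q=[proj(sc,o['tool_pos']+R@np.array([a,e,0])+[0,0,.035]) for a,e in((-.0115,-.009),(-.0115,.009),(.0115,.009),(.0115,-.009))]
cv2.polylines(b,[((np.array(q)+.5-[220,150])*6).astype(int)],True,(0,200,0),1)
cv2.imwrite("pics/m8.png",b)
E
```

```text
t 10.2833 unit xy [-2.000e-01  2.447e+02] z 0.026608235474127426 n -90.05548245180266 F [ 0.1 -0.4  0.5]
(0, 221, 26, -90) [0.02 2.37 0.06] turn -0.1
(0, 166, 26, -90) [0.03 7.87 0.06] turn -0.1
```

View pics/m8.png

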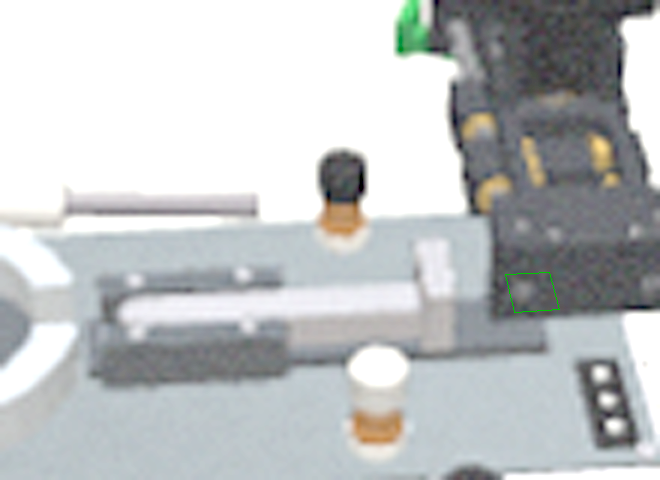

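Call:
apply_moves(
  plan=[
    [[0,1,0],0,0],
    [[0,2,0],0,0],
    [[0,2.4,0],0,0],
    [[0,2.8,0],0,0],
    [[0,3.2,0],0,0],
    [[0,3.6,0],0,0],
    [[0,4,0],0,0],
    [[0,4,0],0,0],
  ],
)

```text
time: 11.0
tool_pos: [0.5574, 0.0858, 0.0264]
eef_rot: [3.139, -0.125, -0.0]
wrist_force: [-0.2, 0.3, 0.1]
opening: 0.0006
```

```bash
cat > b.py <<'E'
from go import *
st()
for c in('top','scene'):
  s=snap(c,"b_"+c)
  for t,z in (('bar_nose',.054),('bar_head',.062),('post',.096)):
    for r in arm.spot_point(c,t):
      l=local(u,at_z(s,r['at'],z))*1e3
      if abs(l[0])<60 and -70<l[1]<230: print(c,t,round(r['confidence'],2),np.round(l,1))
  # dark/bright profile along unit axis at z=.062 (shank top), bar is bright
  g=s["pixels"].astype(np.float32).mean(2); ys=np.arange(0,.24,.004)
  print(c,[int(cv2.getRectSubPix(g,(1,1),tuple(map(float,proj(s,world(u,[0,y,.062])))))[0,0]) for y in ys])
E
python3 b.py
```

```text
t 11.0 unit xy [ -0.5 204. ] z 0.026419751895243676 n -90.07136881580139 F [-0.2  0.3  0.1]
top bar_nose 0.66 [-3.4 58.5]
top post 0.94 [  8.6 -53.6]
top [39, 48, 85, 90, 58, 38, 36, 36, 36, 35, 35, 35, 35, 35, 36, 51, 77, 85, 86, 87, 88, 88, 88, 88, 88, 88, 89, 88, 88, 88, 88, 88, 88, 87, 82, 55, 34, 34, 47, 75, 88, 89, 89, 89, 87, 77, 85, 90, 91, 91, 91, 91, 91, 92, 91, 91, 92, 92, 92, 91]
scene bar_nose 0.57 [-3.4 58.7]
scene bar_head 0.87 [ -3.7 192.1]
scene post 0.98 [  0.5 -49. ]
scene [42, 39, 92, 114, 60, 46, 46, 45, 46, 46, 45, 61, 76, 79, 80, 79, 92, 97, 99, 99, 100, 100, 101, 100, 101, 100, 101, 101, 100, 100, 99, 101, 101, 101, 101, 100, 100, 99, 99, 100, 99, 99, 100, 99, 101, 85, 17, 20, 33, 37, 28, 18, 20, 19, 20, 18, 22, 18, 22, 20]
```

The bar moves freely and its nose is at y≈60, entering the slot.

Call:
apply_moves(
  plan=[
    [[0.05,0.4,0],0,0],
    [[0.05,0.8,0],0,0],
    [[0.05,1.2,0],0,0],
    [[0.05,1.6,0],0,0],
    [[0.05,2.0,0],0,0],
    [[0.05,2.4,0],0,0],
    [[0.05,2.8,0],0,0],
    [[0.05,3.1,0],0,0],
    [[0.05,3.1,0],0,0],
  ],
)

```text
time: 12.15
tool_pos: [0.5555, 0.0549, 0.0265]
eef_rot: [3.139, -0.125, -0.0]
wrist_force: [0.0, -0.0, 0.6]
opening: -0.0003
```

```bash
python3 b.py
```

```text
t 12.15 unit xy [  0. 173.] z 0.02645124441832581 n -90.08093093722728 F [ 0.  -0.   0.6]
top bar_nose 0.44 [ 1.4 35.5]
top post 0.92 [  4.5 -55.2]
top [38, 47, 86, 90, 57, 37, 36, 45, 71, 84, 86, 86, 88, 88, 88, 87, 88, 88, 88, 87, 88, 87, 87, 86, 68, 40, 35, 51, 78, 87, 88, 88, 88, 84, 74, 82, 91, 91, 91, 91, 91, 90, 91, 91, 91, 90, 91, 91, 90, 91, 90, 90, 90, 90, 90, 90, 91, 90, 90, 90]
scene bar_nose 0.57 [-1.5 30. ]
scene bar_head 0.5 [ -6.1 160.6]
scene post 0.89 [ -3.  -47.6]
scene [41, 40, 92, 113, 61, 45, 46, 46, 84, 98, 98, 97, 99, 100, 101, 100, 99, 100, 100, 101, 99, 99, 101, 100, 100, 100, 100, 99, 99, 97, 99, 99, 99, 100, 100, 100, 89, 25, 17, 29, 38, 30, 18, 21, 18, 21, 20, 20, 20, 21, 21, 19, 30, 39, 29, 17, 35, 64, 68, 69]
```

Call:
apply_moves(
  plan=[
    [[0,0.2,0],0,0],
    [[0,0.4,0],0,0],
    [[0,0.5,0],0,0],
    [[0,0.6,0],0,0],
    [[0,0.6,0],0,0],
  ],
)

```text
time: 12.97
tool_pos: [0.555, 0.0494, 0.0265]
eef_rot: [3.139, -0.125, 0.0]
wrist_force: [-0.1, -0.8, 0.0]
opening: 0.0005
```

Call:
apply_moves(
  plan=[
    [[0,0.1,0],0,0],
    [[0,0.2,0],0,0],
    [[0,0.2,0],0,0],
  ],
)

```text
time: 13.22
tool_pos: [0.5549, 0.0489, 0.0265]
eef_rot: [-3.137, 0.125, -0.001]
wrist_force: [1.0, 8.8, 0.4]
opening: 0.0001
```

Call:
apply_moves(
  plan=[
    [[0,0.1,0],0,0],
    [[0,0.1,0],0,0],
  ],
)

```text
time: 13.38
tool_pos: [0.555, 0.0489, 0.0265]
eef_rot: [-3.135, 0.124, -0.001]
wrist_force: [2.4, 14.8, 0.8]
opening: 0.0007
```

```bash
python3 b.py
```

```text
t 13.3833 unit xy [ -0.  167.1] z 0.026519080544446266 n -90.05465651256472 F [ 2.4 14.8  0.8]
top bar_nose 0.63 [ 0.3 22.8]
top bar_head 0.71 [ -4.4 143.3]
top bar_head 0.54 [-2.5  8.1]
top post 0.82 [  2.5 -54.2]
top [39, 48, 86, 90, 57, 39, 57, 81, 85, 85, 87, 88, 88, 87, 87, 88, 88, 88, 87, 88, 88, 82, 55, 35, 47, 76, 87, 88, 88, 88, 86, 78, 81, 89, 92, 92, 92, 92, 91, 92, 91, 91, 92, 90, 91, 90, 90, 90, 90, 90, 89, 90, 89, 89, 90, 89, 89, 89, 90, 89]
scene bar_nose 0.8 [-1.9 25.2]
scene bar_head 0.62 [ -1.4 151.7]
scene post 0.64 [  2.2 -54.9]
scene [43, 39, 92, 112, 61, 46, 63, 97, 97, 97, 98, 98, 98, 100, 101, 100, 100, 99, 99, 101, 98, 100, 100, 100, 100, 100, 98, 99, 99, 98, 99, 99, 99, 99, 96, 22, 19, 31, 37, 27, 22, 16, 20, 20, 21, 21, 18, 19, 20, 20, 31, 39, 30, 23, 33, 69, 67, 67, 68, 68]
```

Home: the tip stalled at 167 mm, as predicted, with 15 N, and the nose is at about 24 mm. Now I'll retreat.

Call:
apply_moves(
  plan=[
    [[0,-0.5,0],0,0],
    [[0,-2,0],0,0],
    [[0,-4,0],0,0],
    [[0,-6,0],0,0],
    [[0,-6,-3],0,0],
    [[0,-6,-6],0,0],
    [[0,-6,-9],0,0],
    [[0,-6,-12],0,0],
    [[0,-6,-12],0,0],
    [[0,-6,-12],0,0],
  ],
)

```text
time: 14.62
tool_pos: [0.56, 0.1063, 0.1476]
eef_rot: [3.139, -0.124, 0.005]
wrist_force: [0.6, -0.2, 0.5]
opening: 0.0004
```

```bash
python3 b.py; python3 - <<'E'
from go import *
s=snap("top"); g=s["pixels"].astype(np.float32).mean(2)
for y in (.03,.04,.07,.10,.13):
    xs=np.arange(-.02,.0201,.002); print(y,[int(cv2.getRectSubPix(g,(1,1),tuple(map(float,proj(s,world(u,[x,y,.062])))))[0,0]) for x in xs])
E
```

```text
t 14.6167 unit xy [  0.5 224.7] z 0.14763650486809163 n -90.0461219075423 F [ 0.6 -0.2  0.5]
top bar_nose 0.62 [-3.8 24.6]
top bar_head 0.97 [  0.2 152. ]
top bar_head 0.42 [-8.8 23.5]
top post 0.98 [  6.4 -48.8]
top [39, 49, 85, 91, 58, 40, 59, 81, 87, 87, 88, 89, 89, 89, 89, 89, 89, 89, 89, 89, 88, 88, 89, 88, 88, 88, 88, 87, 88, 88, 88, 87, 88, 88, 87, 86, 81, 84, 82, 68, 43, 36, 35, 36, 36, 35, 30, 29, 36, 65, 96, 101, 102, 101, 102, 101, 97, 80, 73, 72]
scene bar_head 0.81 [  6.4 153.9]
scene post 0.62 [  2.6 -49.9]
scene post 0.5 [ 52.4 137.5]
scene [42, 40, 93, 113, 59, 45, 63, 98, 98, 98, 99, 99, 98, 100, 101, 100, 99, 99, 101, 100, 100, 101, 100, 101, 101, 100, 99, 99, 99, 99, 99, 99, 100, 100, 100, 101, 85, 65, 72, 72, 65, 66, 67, 68, 66, 67, 68, 68, 69, 70, 67, 68, 66, 67, 68, 67, 66, 68, 68, 69]
0.03 [36, 36, 36, 37, 38, 46, 57, 70, 80, 85, 85, 84, 80, 72, 59, 46, 39, 36, 36, 36, 36]
0.04 [62, 56, 50, 45, 43, 50, 63, 76, 85, 88, 88, 88, 86, 80, 69, 54, 46, 47, 50, 56, 62]
0.07 [48, 46, 43, 41, 41, 51, 65, 78, 85, 88, 88, 89, 86, 79, 68, 52, 45, 45, 48, 50, 51]
0.1 [36, 35, 36, 35, 38, 48, 62, 76, 85, 87, 88, 88, 85, 78, 65, 49, 40, 37, 36, 38, 43]
0.13 [46, 54, 64, 63, 55, 54, 63, 78, 85, 88, 88, 87, 84, 77, 63, 55, 54, 58, 61, 57, 53]
```

```bash
python3 -c "
from cell import arm
print(arm.job_done())"
```

```text
the job is handed in; nothing more can be done
None
```

I turned the locking disc by its post until the slot faced the bar. I then pushed the grey bar home by its head, backed the arm clear and handed the job in at about 15 s. No verdict was reported.

**Last checks:**
- **Disc:** before the bar went in, the slot measured about +0.05 rad from facing the bar. The bar in the slot now limits how far it can turn. After the retreat, the single post detections read 0.05 to 0.13 rad; the upper end is just over the 0.12 limit. I did not re-measure the slot itself after the bar went in.
- **Bar:** brightness profiles from both cameras put the nose about 24 mm from the disc's axis, with the bar centred and straight to within about 1 mm. The fingertip stalled at the predicted spot, with the force rising to 15 N.
- **Retreat:** the arm ended clear, with no force showing at the wrist.
- **Bystanders:** I did not re-measure their positions at the end; my paths were planned to clear them.

**What disagreed:**
- **Tool height:** the pictures put the fingertips about 35 mm higher than the reported tool height. I corrected for this, and both pushes then went as predicted.
- **Network points:** some were off by up to 15 mm in places, so I relied on fits and brightness profiles of the pictures instead.

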